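# Square a block of cheese in the slicer and bring it under the blade

## Robot

A 7-joint arm with a two-finger parallel gripper is mounted at the origin on the work surface. World frame = base frame: x ahead of the robot, y to its left, z up, the work surface at z = 0. Lengths are in mm, angles in rad, forces in N, time in s.
With the tool pointing down it reaches from about 400 to 875 mm from the base axis. Payload 4.4 kg.
Tool frame: the origin (TCP) lies at the very end of the fingers, on their centre line; the grasp point (between the pads) lies 19 mm behind it; z points along the fingers, y is the line along which they close (so a half turn about z gives the same grasp; the last joint's range is limited). The gripper opens to 85 mm and grips with 20 to 120 N. Pads are 22 mm wide; open, the fingers measure 114 mm over their backs; the gripper's body (76 mm by 85 mm) begins 54 mm behind the grasp point. The pads swing forward as they close: fully open they stand 13 mm farther back than shut.
Start: joints at [1.154, 0.628, 0.038, 1.517, -0.027, 0.996, -0.02], TCP at [223.4, -610.418, 231.313] pointing down, gripper open.
Joint ranges: [-3.06, 3.06], [-0.37, 2.12], [-1.25, 1.32], [0.18, 2.47], [-1.1, 4.24], [0.23, 1.98], [-2.94, 2.94]. Speed limits (rad/s): [2.57, 2.57, 3.14, 3.14, 3.14, 3.14, 3.14].

## Interface

Orientations are given as [roll, pitch, yaw] about the fixed x, y, z axes, in that order (R = Rz(yaw) Ry(pitch) Rx(roll)).
In Python, from cell import status, get_image, ctrl, models gives the robot as it stands.
- The arm moves only by the shell command python3 -m handwheel 'ROWS' [OPENING]. ROWS is JSON, a list of rows, each an object with "delta_pos": the shift along the world's x, y, z in cm, a list of three; "yaw": the turn about the world's z in rad. A call has 1 to 10 rows; each row shifts and turns the commanded pose from where the row before left it; what a row does not reach is not made up. A row lasts 1/12 s, in which the tool goes at most 41.7 mm and 7.16 degrees, less where a joint would pass 70% of its speed; a pose out of reach is approached as far as the arm can. A call is refused whole if a number of a shift passes 4.17 or a number of a turn 0.125, either way. A call with a gripper value outside its range is refused whole. OPENING is the opening, from -1 (shut) to 1 (fully open), set as the call begins (- or left out, the last holds). The fingers move at their own pace and stop on an object; the grip force is fixed at half the most. Time passes only in rows, so rows that do not move let the fingers close. It gives the time, the measured TCP pose, the force, the opening and the grip force at its end, in the units of the state.
- status.read_state(): the state, without advancing time (a new reading comes with each control period).
- get_image(name): name is "scene" or "top" or "wrist"; returns a dict with "color" (384x512x3 uint8, red, green, blue), "z_map" (384x512 float32, mm along the optical axis (not along the pixel's ray), 0 where there is no reading), "fx", "fy", "cx", "cy" (pixels), "position" and "rotation" of the camera in the world; the wrist camera has in their place "hand_eye" (4x4, takes a point from camera to tool coordinates, whose origin is the TCP and whose axes are the flange's). Camera axes: x right, y up, looking along -z (the intrinsics and any distortion apply to the point x, -y, -z); pixel columns grow to the right and rows downward; lengths in mm; the calibration is good to about 2 mm. A picture is of the moment at which its call begins: read the wrist's pose just before it.
- ctrl.finish_job(): hands the job in; it is judged then, once.
Trained networks look in a picture, given as the dict that the camera call returned (one of the last four; its "shot" number tells which), for a name from the list of things; names that differ only in an ending like _2 or _b are one class to them, and where a whole thing is asked for, a point or a joint stands for the part that bears it (a point fixed in the world has none). Each returns a list of dicts, best first, with "score" (0 to 1); they miss things now and then, are a little off and sometimes report something else, mostly with a low value. They report only what shows in the picture. A call takes as long as a camera call. They do not tell look-alikes from the thing itself.
- models.boxes_of(picture, name): "rect" ([left, top, right, bottom] in pixels, round what is visible of it).
The state is a dict: "clock": time; "qpos": joint angles; "qd": joint speeds; "tau": joint torques, N m; "eef_pos": TCP position; "tool_rot": TCP orientation; "force": force on the tool from outside, world axes, zero at the start; "torque": the same for the moment, N m; "width": finger opening in mm; "gripper_force": force on a finger pad.
Only numpy, scipy, OpenCV 4.12 (cv2) and the standard library are available. Lean on these libraries where they do the work, as an engineer would, in place of code of your own. Each camera call takes 0.05 s, during which the arm holds its last target. There are 200 camera calls.

## Task

Lay the orange block of cheese flat on the slicer's carriage, long side along the long fence, and push it home into the corner so that it sits flush against both metal fences; be gentle, the carriage must stay parked at its loading stop meanwhile. Then push the carriage by its red knob along the rails until it clicks into the stop under the blade, not beyond it, with the cheese still flush in the corner. Leave the pale block where it lies.

Things in the scene. Friction and masses are not known exactly. Their poses are not given: they have to be found in the camera images.
- cheddar: orange block of hard cheese, 110 x 60 x 50 mm (its x, y, z), about 0.4 kg, lying on the dark wooden board beside an equal pale block. Origin: centre of the underside; x along the 110 mm length, y across the 60 mm width, z up. It can be turned end for end.
- corner (a point): inner corner of the carriage where its two fences meet, at the level of its white floor (52 mm above the table); rides with the carriage. z up, y along the rails towards the blade. Floor: 165 mm to -x, 187 mm to -y. Long fence along y, at x 0 to 10 mm; short fence along x, at y 0 to 10 mm; both 40 mm high. Cheese in place: length along y, centre at x = -30, y = -55 mm.
- knob_top (a point): top centre of the red knob, an upright post 18 mm in diameter on the carriage's near rear corner, 55 mm high above the carriage floor (a black collar, 26 mm wide, around its lowest 8 mm). It rides with the carriage, 145 mm to -x and 170 mm to -y of the corner.
- carriage (a joint): travel of the carriage along the rails, m: 0 at the loading stop (start), 0.140 in the stop (detent) under the blade, 0.165 at the rails' end. A sprung pin holds it at the loading stop up to about 15 N of push; between stops it runs freely (1 to 2 N); about 9 N clicks it into the stop under the blade, about 20 N drives it out beyond.
- slicer: the cheese slicer, fixed: wooden base 250 x 370 mm, two steel rails along its y. Origin: centre of the underside, axes parallel to those of corner. An aluminium arch with the raised blade spans the rails at y = +115 mm: posts at x = +-115 mm, 208 mm high, blade's edge 140 mm above the table.
- board: dark wooden board, fixed, 240 x 300 x 18 mm; origin: centre of the underside
- pale_cheese: pale cheese block, 110 x 60 x 50 mm, same shape as the orange one, not wanted; origin: centre of the underside
Mind the look-alikes: they are no part of the job. Of the things like the cheddar, leave any that is turquoise; of the rest the larger one is meant.

How it is judged:
By the outcome, as a careful person would: the job done as asked, in the order asked, and still so for the second after the job is handed in, with the robot touching nothing.
It also fails if it takes over 72 s, if anything falls off the work surface, if the arm or the gripper's body presses on something with over 40 N, if the wrist force passes 120 N, or if a joint passes its speed limit or range.

## Working session

There is one attempt and no reset: what is moved stays moved. The work goes in short steps, Python scripts to look and compute and a shell command to move; the robot and the scene stay as the last step left them, time stands still between calls to the robot, and variables do not carry over. Pictures are saved under pics/ and viewed, at most 11 in all, crops included, and the job is handed in when it is done.

```bash
mkdir -p pics; ls; cat > h.py <<'E'
import numpy as np, cv2
from cell import status,get_image,ctrl,models
def save(p,n): cv2.imwrite('pics/'+n,p['color'][:,:,::-1])
def cloud(p):
    z=p['z_map'].astype(float); v,u=np.mgrid[:z.shape[0],:z.shape[1]]
    P=np.stack([(u-p['cx'])/p['fx']*z,-(v-p['cy'])/p['fy']*z,-z],-1)
    R=np.array(p['rotation'])
    if R.shape!=(3,3): print('rot',R)
    W=P@R.T+np.array(p['position']); W[z==0]=np.nan
    return W
E
python3 - <<'E'
from h import *
s=status.read_state();print(s)
for n in('top','scene'):
    p=get_image(n);save(p,n+'0.png')
    print(n,[(k,p[k]) for k in p if k not in('color','z_map')])
    for o in('cheddar','pale_cheese','corner','knob_top','slicer','board'):
        print(o,[(b['rect'],b['score']) for b in models.boxes_of(p,o)][:4])
    np.savez('pics/'+n+'0.npz',c=p['color'],W=cloud(p))
E
```

```text
pics
{'clock': 0.0, 'qpos': array([ 1.15419332,  0.62936327,  0.03838156,  1.51837874, -0.02701541,
        0.99628154, -0.01999515]), 'qd': array([-1.09567076e-03, -1.19876936e-03,  4.13176366e-04, -1.17535034e-04,
        8.20597966e-05, -1.01310926e-03, -2.82215585e-05]), 'tau': array([-1.44388039e-03, -5.63405585e+01,  1.22609507e+00, -1.93451393e+01,
        1.11479365e-02,  1.04297628e-02,  1.14414600e-06]), 'eef_pos': array([ 223.22232151, -609.79958073,  230.37343003]), 'tool_rot': array([-3.13967738e+00, -2.20817784e-05,  3.50848048e-01]), 'force': array([-0.56125586,  1.10600923, -0.09569962]), 'torque': array([ 0.0142817 ,  0.00499668, -0.00276297]), 'gripper_force': 0.0, 'width': 85.5648766242654}
top [('fx', 351.7570817918705), ('fy', 351.7570817918705), ('cx', 259.022785065606), ('cy', 188.27170459419517), ('position', array([ 352.39315785, -110.71566832,  920.68693299])), ('rotation', array([ 0.0723206 ,  0.00268078, -1.56503533])), ('shot', 1)]
cheddar [([300.7, 110.1, 332.3, 158.0], 0.76), ([322.6, 255.0, 370.8, 307.8], 0.72), ([282.7, 87.0, 404.6, 186.6], 0.7), ([300.7, 217.2, 335.0, 243.9], 0.66)]
pale_cheese [([359.5, 110.7, 392.8, 161.3], 0.72), ([135.2, 92.6, 229.5, 177.9], 0.69)]
corner [([133.5, 92.2, 226.2, 176.9], 0.88)]
knob_top [([136.0, 92.8, 229.6, 175.4], 0.97)]
slicer [([23.8, 47.4, 226.4, 185.7], 0.79)]
board [([281.2, 86.8, 405.4, 186.7], 0.72)]
rot [ 0.0723206   0.00268078 -1.56503533]Traceback (most recent call last):
  File "<stdin>", line 8, in <module>
  File "h.py", line 9, in cloud
    W=P@R.T+np.array(p['position']); W[z==0]=np.nan
      ~~~~~^~~~~~~~~~~~~~~~~~~~~~~~
ValueError: operands could not be broadcast together with shapes (384,512) (3,)
```

```bash
sed -i "s/    R=np.array(p\['rotation'\])/    R=Rotation.from_euler('xyz',p['rotation']).as_matrix()/; /R.shape/d; 1a from scipy.spatial.transform import Rotation" h.py
python3 - <<'E'
from h import *
for n in('top','scene'):
    p=get_image(n);save(p,n+'0.png')
    W=cloud(p); np.savez('pics/'+n+'0.npz',c=p['color'],W=W)
    for o in('cheddar','pale_cheese','corner'):
        for b in models.boxes_of(p,o)[:4]:
            r=b['rect'];print(n,o,np.round(r),b['score'],W[int((r[1]+r[3])/2),int((r[0]+r[2])/2)].round())
E
```

```text
top cheddar [300. 215. 333. 245.] 0.85 [ 315. -251.   34.]
top cheddar [298. 110. 335. 161.] 0.81 [ 546. -247.   69.]
top cheddar [322. 256. 374. 306.] 0.66 [ 190. -324.   49.]
top pale_cheese [360. 110. 394. 161.] 0.63 [ 547. -395.   68.]
top corner [133.  88. 227. 176.] 0.8 [558.  91.  53.]
scene cheddar [220. 159. 249. 178.] 0.75 [ 328. -243.   34.]
scene cheddar [160. 198. 202. 246.] 0.72 [ 568. -233.   68.]
scene cheddar [229. 115. 248. 150.] 0.65 [ 210. -312.   47.]
scene cheddar [113. 173. 165. 218.] 0.22 [ 566. -375.   69.]
scene corner [235. 230. 358. 346.] 0.93 [552.  91.  48.]
```

View pics/top0.png

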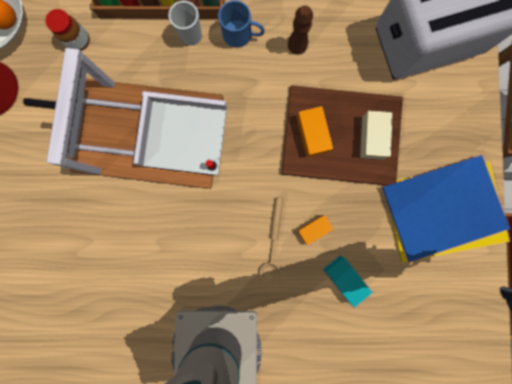

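View pics/scene0.png

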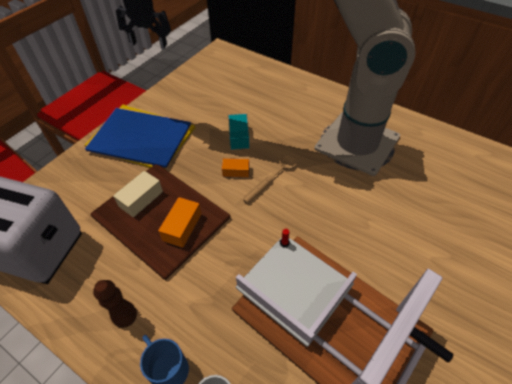

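```bash
python3 - <<'E'
from h import *
d=np.load('pics/top0.npz');c=d['c'];W=d['W']
cv2.imwrite('pics/crop1.png',cv2.resize(c[80:320,260:420,::-1],(533,800//1*1))[:600] if 0 else cv2.resize(c[90:315,265:415,::-1],(400,600),interpolation=cv2.INTER_CUBIC))
for n in('top','scene'):
    d=np.load(f'pics/{n}0.npz');c=d['c'];W=d['W']
    hsv=cv2.cvtColor(c,cv2.COLOR_RGB2HSV).astype(int);H,S,V=hsv[...,0],hsv[...,1],hsv[...,2]
    x,y,z=W[...,0],W[...,1],W[...,2]
    def rect(m,t):
        P=W[m]; P=P[~np.isnan(P[:,0])]
        if len(P)<5: print(n,t,len(P));return
        (cx,cy),(w,h),a=cv2.minAreaRect(P[:,:2].astype(np.float32)); print(n,t,len(P),np.round([cx,cy,w,h,a],1),'z',np.median(P[:,2]).round(1),'mean',P.mean(0).round(1))
    area=(x>480)&(x<620)&(y>-320)&(y<-180)
    rect(area&(z>62)&(z<74),'cheddar')
    area=(x>480)&(x<620)&(y>-460)&(y<-330)
    rect(area&(z>62)&(z<74),'pale')
    car=(x>420)&(x<700)&(y>-40)&(y<240)
    rect(car&(z>46)&(z<58),'floor')
    rect(car&(z>85)&(z<98),'fences')
    rect(car&(S>150)&((H<8)|(H>172))&(z>97),'knob')
    rect((x>350)&(x<750)&(y>150)&(y<420)&(z>195),'arch')
    b=(x>380)&(x<720)&(y>-480)&(y<-150)&(z>12)&(z<23); rect(b,'board')
E
```

```text
top cheddar 1081 [ 558.5 -247.1  109.6   60.3   14. ] z 67.7 mean [ 557.9 -246.7   67.7]
top pale 1094 [ 551.1 -402.6   60.8  110.2   86.5] z 67.6 mean [ 550.2 -401.6   67.6]
top floor 4884 [548.4  80.7 195.1 178.   83.4] z 51.9 mean [543.2  79.7  51.9]
top fences 759 [549.2  81.8 199.7 175.8  84.4] z 91.6 mean [590.9 120.   91.3]
top knob 38 [468.6   8.2  15.5  11.9  85.2] z 106.2 mean [468.8   7.8 105.8]
top arch 2277 [578.6 333.  102.9 246.1  83. ] z 207.4 mean [572.8 302.2 206.5]
top board 8055 [ 5.494e+02 -3.156e+02  3.369e+02  3.296e+02  3.000e-01] z 17.7 mean [ 548.7 -325.2   17.8]
scene cheddar 901 [ 558.2 -243.2  110.8   61.4   14.3] z 67.1 mean [ 561.  -241.7   67. ]
scene pale 772 [ 551.7 -398.4   63.7  110.7   86. ] z 67.1 mean [ 553.6 -397.1   66.9]
scene floor 5355 [549.3  86.3 199.9 181.4  83.4] z 51.3 mean [546.4  86.7  51.3]
scene fences 967 [546.6  86.  200.5 176.3  83.6] z 91.2 mean [595.8 118.9  91. ]
scene knob 41 [471.9  11.7  15.9  11.8  32.5] z 105.2 mean [472.8  12.2 104.7]
scene arch 3120 [577.8 336.   99.8 246.1  83.4] z 207.0 mean [583.6 308.3 206.6]
scene board 6027 [ 547.5 -315.   334.8  329.7    0. ] z 17.1 mean [ 570.8 -307.3   17.2]
```

View pics/crop1.png

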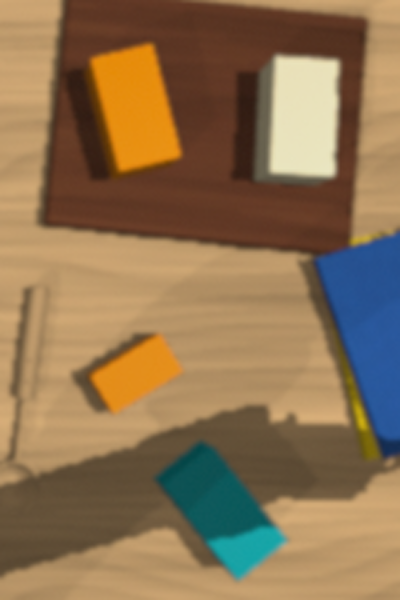

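The picture and crop show three candidates: the large orange block on the board (top 315,131), a small orange one on the table (315,230), and a turquoise one (348,281). The cheddar is the larger orange one on the board: its top measures 110 x 60 mm at z 68, which matches. The carriage frame fits too, with the corner at about (635,163), yaw -6.3° and the knob at about (471,10).

```bash
python3 -m handwheel '[{"delta_pos":[2.6,2.8,0],"yaw":-0.0105},{"delta_pos":[2.6,2.8,0],"yaw":-0.0105},{"delta_pos":[2.6,2.8,0],"yaw":-0.0105},{"delta_pos":[2.6,2.8,0],"yaw":-0.0105},{"delta_pos":[2.6,2.8,0],"yaw":-0.0105},{"delta_pos":[2.6,2.8,0],"yaw":-0.0105},{"delta_pos":[2.6,2.8,0],"yaw":-0.0105},{"delta_pos":[2.6,2.8,0],"yaw":-0.0105},{"delta_pos":[2.6,2.8,0],"yaw":-0.0105},{"delta_pos":[2.6,2.8,0],"yaw":-0.0105}]' 1
python3 -m handwheel '[{"delta_pos":[2.5,2.8,0]},{"delta_pos":[2.5,2.8,0]},{"delta_pos":[2.5,2.8,0]},{"delta_pos":[0,0,0]},{"delta_pos":[0,0,0]}]'
cat >> h.py <<'E'
def wcloud(s,p):
    z=p['z_map'].astype(float); v,u=np.mgrid[:z.shape[0],:z.shape[1]]
    P=np.stack([(u-p['cx'])/p['fx']*z,-(v-p['cy'])/p['fy']*z,-z],-1)
    M=np.array(p['hand_eye']);P=P@M[:3,:3].T+M[:3,3]
    W=P@Rotation.from_euler('xyz',s['tool_rot']).as_matrix().T+s['eef_pos'];W[z==0]=np.nan
    return W
def rect(P,t):
    P=P[~np.isnan(P[:,0])]
    (cx,cy),(w,h),a=cv2.minAreaRect(P[:,:2].astype(np.float32)); print(t,len(P),np.round([cx,cy,w,h,a],1),'z',np.median(P[:,2]).round(1))
E
python3 - <<'E'
from h import *
s=status.read_state();p=get_image('wrist');save(p,'w1.png');W=wcloud(s,p);x,y,z=np.moveaxis(W,-1,0)
print(s['eef_pos'],s['tool_rot'],s['force'])
rect(W[(z>60)&(z<76)&(x>480)&(x<640)&(y>-310)&(y<-170)],'ched')
E
```

```text
clock: 1.58
eef_pos: [484.5, -328.9, 231.6]
tool_rot: [3.141, -0.0, 0.245]
force: [0.7, -0.8, -0.2]
width: 85.3
gripper_force: 0.0
[ 484.51689648 -328.93812892  231.56280026] [ 3.14124356e+00 -3.59163586e-04  2.45158243e-01] [ 0.69415027 -0.84764726 -0.21870877]
ched 9059 [ 553.5 -245.8   99.3   60.4   14.1] z 67.8schema error: expected keys delta_pos, yaw
```

```bash
python3 -m handwheel '[{"delta_pos":[2.46,2.8,0],"yaw":0},{"delta_pos":[2.46,2.8,0],"yaw":0},{"delta_pos":[2.46,2.8,0],"yaw":0},{"delta_pos":[0,0,0],"yaw":0},{"delta_pos":[0,0,0],"yaw":0}]'
python3 - <<'E'
from h import *
s=status.read_state();p=get_image('wrist');save(p,'w1.png');W=wcloud(s,p);x,y,z=np.moveaxis(W,-1,0)
print(s['eef_pos'],s['tool_rot'],s['force'])
rect(W[(z>60)&(z<76)&(x>480)&(x<640)&(y>-310)&(y<-170)],'ched')
E
```

```text
clock: 2.05
eef_pos: [559.0, -243.4, 231.1]
tool_rot: [-3.141, -0.001, 0.252]
force: [-0.9, -0.8, -0.3]
width: 85.6
gripper_force: 0.0
[ 559.02271202 -243.36363041  231.10246238] [-3.14052932e+00 -1.02237414e-03  2.51711301e-01] [-0.89327842 -0.77751354 -0.29139887]
ched 7527 [ 557.9 -244.6  110.1   60.1   13.9] z 67.7
```

```bash
python3 -m handwheel '[{"delta_pos":[-0.1,-0.1,-3],"yaw":-0.008},{"delta_pos":[0,0,-3],"yaw":0},{"delta_pos":[0,0,-3],"yaw":0},{"delta_pos":[0,0,-3],"yaw":0},{"delta_pos":[0,0,-3],"yaw":0},{"delta_pos":[0,0,-2.4],"yaw":0},{"delta_pos":[0,0,-2],"yaw":0},{"delta_pos":[0,0,-1],"yaw":0},{"delta_pos":[0,0,0],"yaw":0},{"delta_pos":[0,0,0],"yaw":0}]' 1
python3 -m handwheel '[{"delta_pos":[0,0,0],"yaw":0},{"delta_pos":[0,0,0],"yaw":0},{"delta_pos":[0,0,0],"yaw":0},{"delta_pos":[0,0,0],"yaw":0},{"delta_pos":[0,0,0],"yaw":0},{"delta_pos":[0,0,0],"yaw":0},{"delta_pos":[0,0,0],"yaw":0},{"delta_pos":[0,0,0],"yaw":0}]' -1
```

```text
clock: 2.93
eef_pos: [555.7, -248.7, 27.6]
tool_rot: [3.141, 0.0, 0.236]
force: [0.2, -0.4, -0.0]
width: 85.9
gripper_force: 0.0
clock: 3.6
eef_pos: [557.2, -247.7, 29.1]
tool_rot: [3.14, -0.002, 0.238]
force: [-1.3, 0.2, 7.1]
width: 59.6
gripper_force: 66.8
```

```bash
python3 -m handwheel '[{"delta_pos":[0,0,1],"yaw":0},{"delta_pos":[0,0,2],"yaw":0},{"delta_pos":[0,0,3],"yaw":0},{"delta_pos":[0,0,3],"yaw":0},{"delta_pos":[0,0,3],"yaw":0},{"delta_pos":[0,0,2],"yaw":0},{"delta_pos":[0,0,0],"yaw":0}]' -1
python3 -m handwheel '[{"delta_pos":[0,1.5,0],"yaw":0.05},{"delta_pos":[0,2.5,0],"yaw":0.09},{"delta_pos":[0,3.1,0],"yaw":0.12},{"delta_pos":[0,3.1,0],"yaw":0.12},{"delta_pos":[0,3.1,0],"yaw":0.12},{"delta_pos":[0,3.1,0],"yaw":0.12},{"delta_pos":[0,3.1,0],"yaw":0.12},{"delta_pos":[0,3.1,0],"yaw":0.12},{"delta_pos":[0,3.1,0],"yaw":0.12},{"delta_pos":[0,3.1,0],"yaw":0.12}]'
python3 -m handwheel '[{"delta_pos":[0.1,3,0],"yaw":0.1},{"delta_pos":[0.1,2.2,0],"yaw":0.02},{"delta_pos":[0.1,1.5,0],"yaw":0},{"delta_pos":[0,0,0],"yaw":0},{"delta_pos":[0,0,0],"yaw":0},{"delta_pos":[0,0,0],"yaw":0}]'
python3 - <<'E'
from h import *
s=status.read_state();p=get_image('wrist');save(p,'w2.png');W=wcloud(s,p);x,y,z=np.moveaxis(W,-1,0)
print(s['eef_pos'],s['tool_rot'],s['force'])
for a,b,t in((48,56,'floor'),(86,97,'fence'),(200,220,'arch')):
  m=(z>a)&(z<b)&(x>420)&(x<720)&(y>-40)&(y<420)
  if m.sum()>9: rect(W[m],t)
E
```

```text
clock: 4.18
eef_pos: [558.9, -248.7, 172.6]
tool_rot: [3.136, -0.007, 0.238]
force: [1.8, -1.0, -3.2]
width: 59.0
gripper_force: 66.1
clock: 5.02
eef_pos: [554.2, 42.6, 165.7]
tool_rot: [-3.138, 0.001, 1.346]
force: [0.6, -0.3, -3.6]
width: 59.1
gripper_force: 65.9
clock: 5.52
eef_pos: [558.0, 106.4, 166.1]
tool_rot: [-3.139, 0.002, 1.458]
force: [-0.1, -0.5, -3.3]
width: 59.2
gripper_force: 65.9
[557.99009716 106.42983491 166.13212411] [-3.13908316e+00  1.82674184e-03  1.45786946e+00] [-0.06270026 -0.47503717 -3.31295978]
floor 13249 [543.  103.9 164.9 165.9  83.5] z 51.8
fence 8041 [550.3 119.  132.4 175.5  84. ] z 91.7
arch 39843 [560.1 120.1  97.8 102.5  31.9] z 204.7
```

View pics/w2.png

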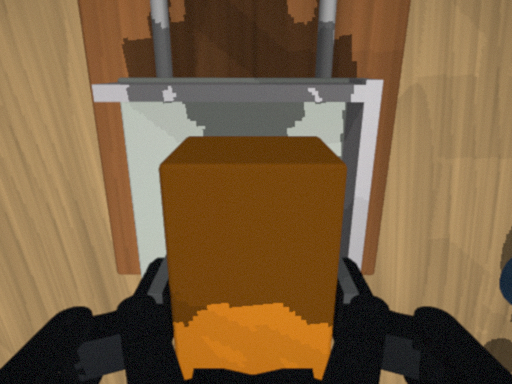

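```bash
python3 -m handwheel '[{"delta_pos":[0.2,0.2,-1.5],"yaw":0.003},{"delta_pos":[0,0,-2.5],"yaw":0},{"delta_pos":[0,0,-2.5],"yaw":0},{"delta_pos":[0,0,-1.5],"yaw":0},{"delta_pos":[0,0,-1],"yaw":0},{"delta_pos":[0,0,-0.6],"yaw":0},{"delta_pos":[0,0,-0.2],"yaw":0},{"delta_pos":[0,0,0],"yaw":0},{"delta_pos":[0,0,0],"yaw":0},{"delta_pos":[0,0,0],"yaw":0}]' -1
python3 -m handwheel '[{"delta_pos":[0,0,-0.1],"yaw":0},{"delta_pos":[0,0,-0.1],"yaw":0},{"delta_pos":[0,0,0],"yaw":0},{"delta_pos":[0,0,0],"yaw":0}]'
```

```text
clock: 6.4
eef_pos: [562.0, 109.7, 70.3]
tool_rot: [3.14, -0.001, 1.461]
force: [0.2, 0.2, -3.3]
width: 59.4
gripper_force: 65.9
clock: 6.73
eef_pos: [561.2, 109.6, 67.4]
tool_rot: [3.141, -0.0, 1.461]
force: [0.1, -0.6, -3.4]
width: 59.1
gripper_force: 65.9
```

```bash
python3 -m handwheel '[{"delta_pos":[0,0,-0.1],"yaw":0},{"delta_pos":[0,0,-0.1],"yaw":0},{"delta_pos":[0,0,0],"yaw":0},{"delta_pos":[0,0,0],"yaw":0}]'
python3 -m handwheel '[{"delta_pos":[0,0,-0.1],"yaw":0},{"delta_pos":[0,0,0],"yaw":0},{"delta_pos":[0,0,0],"yaw":0}]'
```

```text
clock: 7.07
eef_pos: [561.1, 109.6, 65.2]
tool_rot: [-3.141, 0.0, 1.461]
force: [0.3, -0.3, -4.1]
width: 59.3
gripper_force: 65.9
clock: 7.32
eef_pos: [561.2, 109.6, 64.2]
tool_rot: [-3.141, 0.0, 1.461]
force: [1.1, -0.2, -4.8]
width: 59.1
gripper_force: 65.9
```

```bash
python3 -m handwheel '[{"delta_pos":[0,0,-0.1],"yaw":0},{"delta_pos":[0,0,0],"yaw":0},{"delta_pos":[0,0,0],"yaw":0}]'
python3 -m handwheel '[{"delta_pos":[0,0,-0.05],"yaw":0},{"delta_pos":[0,0,0],"yaw":0},{"delta_pos":[0,0,0],"yaw":0}]'
```

```text
clock: 7.57
eef_pos: [561.2, 109.6, 63.3]
tool_rot: [-3.142, -0.0, 1.461]
force: [-0.1, -0.1, -4.0]
width: 59.3
gripper_force: 65.9
clock: 7.82
eef_pos: [561.2, 109.6, 63.1]
tool_rot: [3.141, 0.0, 1.461]
force: [-1.4, -1.4, 1.2]
width: 59.2
gripper_force: 66.4
```

```bash
python3 -m handwheel '[{"delta_pos":[0,0,0],"yaw":0},{"delta_pos":[0,0,0],"yaw":0},{"delta_pos":[0,0,0],"yaw":0},{"delta_pos":[0,0,0],"yaw":0},{"delta_pos":[0,0,0.3],"yaw":0},{"delta_pos":[0,0,0.5],"yaw":0}]' 0.7
python3 -m handwheel '[{"delta_pos":[0,0,2],"yaw":0},{"delta_pos":[0,0,3],"yaw":0},{"delta_pos":[0,0,3],"yaw":0},{"delta_pos":[0,0,3],"yaw":0},{"delta_pos":[0,0,2],"yaw":0},{"delta_pos":[-1.5,-2,0],"yaw":0},{"delta_pos":[-1,-3,0],"yaw":0},{"delta_pos":[0,0,0],"yaw":0},{"delta_pos":[0,0,0],"yaw":0},{"delta_pos":[0,0,0],"yaw":0}]'
python3 - <<'E'
from h import *
s=status.read_state();p=get_image('wrist');save(p,'w3.png');W=wcloud(s,p);x,y,z=np.moveaxis(W,-1,0)
print(s['eef_pos'],s['tool_rot'],s['force'])
for a,b,t in((48,56,'floor'),(86,97,'fence'),(98,105,'cheese')):
  m=(z>a)&(z<b)&(x>440)&(x<720)&(y>-40)&(y<420)
  if t=='cheese': m&=(p['color'][...,2]<90)&(x>500)
  if m.sum()>9: rect(W[m],t)
E
```

```text
clock: 8.32
eef_pos: [560.9, 109.5, 70.7]
tool_rot: [-3.141, 0.0, 1.461]
force: [-0.3, 0.2, 0.6]
width: 72.5
gripper_force: 0.0
clock: 9.15
eef_pos: [536.5, 59.8, 201.3]
tool_rot: [3.141, -0.001, 1.46]
force: [-0.3, -0.2, -0.7]
width: 72.5
gripper_force: 0.0
[536.51705868  59.78794913 201.31258145] [ 3.14068989e+00 -7.01386479e-04  1.46030723e+00] [-0.34687312 -0.23200684 -0.71422423]
floor 27460 [540.5  80.8 186.7 165.9  83.4] z 51.7
fence 8771 [546.6  89.2 194.  175.5  83.5] z 91.7
cheese 13842 [561.6 110.7 110.1  60.2  83.8] z 101.7
```

View pics/w3.png

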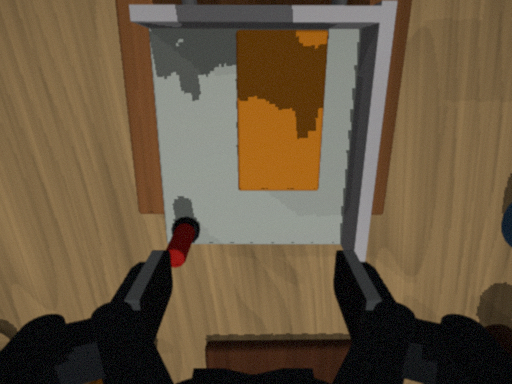

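```bash
python3 -m handwheel '[{"delta_pos":[-0.9,1.9,0],"yaw":-0.003},{"delta_pos":[-0.9,1.9,0],"yaw":0},{"delta_pos":[-0.8,1.9,0],"yaw":0},{"delta_pos":[0,0,-2],"yaw":0},{"delta_pos":[0,0,-3],"yaw":0},{"delta_pos":[0,0,-3],"yaw":0},{"delta_pos":[0,0,-2],"yaw":0},{"delta_pos":[0,0,0],"yaw":0},{"delta_pos":[0,0,0],"yaw":0},{"delta_pos":[0,0,0],"yaw":0}]' -1
python3 -m handwheel '[{"delta_pos":[0,0,-1.5],"yaw":0},{"delta_pos":[0,0,-1],"yaw":0},{"delta_pos":[0,0,-1],"yaw":0},{"delta_pos":[0,0,0],"yaw":0},{"delta_pos":[0,0,0],"yaw":0}]'
```

```text
clock: 10.03
eef_pos: [511.1, 117.7, 101.7]
tool_rot: [3.14, -0.001, 1.459]
force: [0.3, 0.2, 0.1]
width: 0.2
gripper_force: 0.0
clock: 10.45
eef_pos: [510.1, 116.6, 65.8]
tool_rot: [-3.141, 0.0, 1.458]
force: [0.5, -0.6, -0.7]
width: 0.0
gripper_force: 0.0
```

```bash
for i in 1 2; do :; done; python3 -m handwheel '[{"delta_pos":[0.3,-0.034,0],"yaw":0},{"delta_pos":[0.3,-0.034,0],"yaw":0},{"delta_pos":[0.2,-0.023,0],"yaw":0},{"delta_pos":[0.2,-0.023,0],"yaw":0},{"delta_pos":[0.2,-0.023,0],"yaw":0},{"delta_pos":[0.2,-0.023,0],"yaw":0},{"delta_pos":[0.2,-0.023,0],"yaw":0},{"delta_pos":[0.2,-0.023,0],"yaw":0},{"delta_pos":[0.2,-0.023,0],"yaw":0},{"delta_pos":[0.2,-0.023,0],"yaw":0}]'
python3 -m handwheel '[{"delta_pos":[0.2,-0.023,0],"yaw":0},{"delta_pos":[0.2,-0.023,0],"yaw":0},{"delta_pos":[0.2,-0.023,0],"yaw":0},{"delta_pos":[0.2,-0.023,0],"yaw":0},{"delta_pos":[0.2,-0.023,0],"yaw":0},{"delta_pos":[0.2,-0.023,0],"yaw":0},{"delta_pos":[0,0,0],"yaw":0},{"delta_pos":[0,0,0],"yaw":0}]'
```

```text
clock: 11.28
eef_pos: [532.3, 114.0, 65.8]
tool_rot: [-3.141, 0.0, 1.458]
force: [-4.4, -0.9, 2.7]
width: 0.1
gripper_force: 1.8
clock: 11.95
eef_pos: [545.0, 112.6, 65.8]
tool_rot: [3.14, -0.0, 1.457]
force: [-0.9, 0.7, 0.5]
width: -0.1
gripper_force: 0.5
```

```bash
python3 -m handwheel '[{"delta_pos":[0.15,-0.017,0],"yaw":0},{"delta_pos":[0.15,-0.017,0],"yaw":0},{"delta_pos":[0.1,-0.011,0],"yaw":0},{"delta_pos":[0.1,-0.011,0],"yaw":0},{"delta_pos":[0,0,0],"yaw":0}]'
python3 -m handwheel '[{"delta_pos":[0.1,-0.011,0],"yaw":0},{"delta_pos":[0,0,0],"yaw":0},{"delta_pos":[0,0,0],"yaw":0}]'
python3 -m handwheel '[{"delta_pos":[0.1,-0.011,0],"yaw":0},{"delta_pos":[0,0,0],"yaw":0},{"delta_pos":[0,0,0],"yaw":0}]'
```

```text
clock: 12.37
eef_pos: [549.5, 112.1, 65.8]
tool_rot: [3.141, -0.0, 1.458]
force: [-1.5, 0.7, 0.4]
width: -0.3
gripper_force: 1.1
clock: 12.62
eef_pos: [550.4, 112.0, 65.8]
tool_rot: [3.141, -0.0, 1.458]
force: [-1.6, -0.8, 1.7]
width: 0.2
gripper_force: 1.2
clock: 12.87
eef_pos: [551.4, 111.9, 65.8]
tool_rot: [3.141, -0.0, 1.458]
force: [-1.7, -0.2, 1.6]
width: 0.1
gripper_force: 1.1
```

```bash
python3 -m handwheel '[{"delta_pos":[0.1,-0.011,0],"yaw":0},{"delta_pos":[0,0,0],"yaw":0},{"delta_pos":[0,0,0],"yaw":0}]' | grep -E "eef|force"
python3 -m handwheel '[{"delta_pos":[0.1,-0.011,0],"yaw":0},{"delta_pos":[0,0,0],"yaw":0},{"delta_pos":[0,0,0],"yaw":0}]'| grep -E "eef|force"
```

```text
eef_pos: [552.2, 111.7, 65.8]
force: [-3.1, -0.3, 1.5]
gripper_force: 1.4
eef_pos: [552.2, 111.6, 65.8]
force: [-5.1, -0.3, 4.0]
gripper_force: 2.5
```

```bash
python3 -m handwheel '[{"delta_pos":[0.1,-0.011,0],"yaw":0},{"delta_pos":[0,0,0],"yaw":0},{"delta_pos":[0,0,0],"yaw":0}]'| grep -E "eef|force"
```

```text
eef_pos: [552.2, 111.6, 65.8]
force: [-7.4, 0.6, 5.5]
gripper_force: 3.6
```

```bash
python3 -m handwheel '[{"delta_pos":[-0.4,0.04,0],"yaw":0},{"delta_pos":[-1,0.1,0],"yaw":0},{"delta_pos":[0,0,2],"yaw":0},{"delta_pos":[0,0,3],"yaw":0},{"delta_pos":[0,0,2],"yaw":0},{"delta_pos":[1.2,-2,0],"yaw":0},{"delta_pos":[1.9,-3,0],"yaw":0},{"delta_pos":[1.7,-3.2,0],"yaw":0},{"delta_pos":[0,0,0],"yaw":0},{"delta_pos":[0,0,0],"yaw":0}]'
python3 - <<'E'
from h import *
s=status.read_state();p=get_image('wrist');save(p,'w4.png');W=wcloud(s,p);x,y,z=np.moveaxis(W,-1,0)
for a,b,t in((48,56,'floor'),(86,97,'fence'),(98,105,'cheese')):
  m=(z>a)&(z<b)&(x>440)&(x<720)&(y>-40)&(y<420)
  if t=='cheese': m&=(p['color'][...,2]<90)&(x>500)
  if m.sum()>9: rect(W[m],t)
E
```

```text
clock: 14.45
eef_pos: [590.2, 27.4, 135.8]
tool_rot: [3.138, 0.001, 1.452]
force: [-0.4, 0.0, -1.5]
width: -0.0
gripper_force: 0.0
floor 42175 [539.2  72.1 169.7 165.2  83.7] z 51.8
fence 5309 [551.7  66.8 162.9 160.1  83.1] z 91.7
cheese 22234 [595.   96.5  90.4  60.3  83.3] z 101.7
```

```bash
python3 -m handwheel '[{"delta_pos":[-0.2,0,-2],"yaw":0.005},{"delta_pos":[0,0,-3],"yaw":0},{"delta_pos":[0,0,-2],"yaw":0},{"delta_pos":[0,0,0],"yaw":0},{"delta_pos":[0.03,0.3,0],"yaw":0},{"delta_pos":[0.03,0.3,0],"yaw":0},{"delta_pos":[0.02,0.2,0],"yaw":0},{"delta_pos":[0.02,0.2,0],"yaw":0},{"delta_pos":[0,0,0],"yaw":0},{"delta_pos":[0,0,0],"yaw":0}]'
python3 -m handwheel '[{"delta_pos":[0.02,0.2,0],"yaw":0},{"delta_pos":[0.02,0.2,0],"yaw":0},{"delta_pos":[0.02,0.2,0],"yaw":0},{"delta_pos":[0,0,0],"yaw":0},{"delta_pos":[0,0,0],"yaw":0}]'
```

```text
clock: 15.33
eef_pos: [587.7, 41.3, 66.6]
tool_rot: [3.14, -0.001, 1.463]
force: [-0.7, -0.5, -0.1]
width: 0.2
gripper_force: 0.0
clock: 15.75
eef_pos: [587.9, 46.9, 65.9]
tool_rot: [3.141, 0.0, 1.463]
force: [0.1, -1.5, 2.3]
width: 0.2
gripper_force: 1.2
```

```bash
python3 -m handwheel '[{"delta_pos":[0.01,0.1,0],"yaw":0},{"delta_pos":[0.01,0.1,0],"yaw":0},{"delta_pos":[0,0,0],"yaw":0},{"delta_pos":[0,0,0],"yaw":0}]'| grep -E "eef|force"
python3 -m handwheel '[{"delta_pos":[0.01,0.1,0],"yaw":0},{"delta_pos":[0,0,0],"yaw":0},{"delta_pos":[0,0,0],"yaw":0}]'| grep -E "eef|force"
```

```text
eef_pos: [587.9, 47.7, 65.8]
force: [-1.1, -4.8, 2.7]
gripper_force: 2.5
eef_pos: [587.9, 47.8, 65.8]
force: [-0.3, -6.9, 3.1]
gripper_force: 3.3
```

```bash
python3 -m handwheel '[{"delta_pos":[0.01,0.1,0],"yaw":0},{"delta_pos":[0,0,0],"yaw":0},{"delta_pos":[0,0,0],"yaw":0}]'| grep -E "eef|force"
```

```text
eef_pos: [587.9, 47.9, 65.8]
force: [-0.1, -8.3, 3.8]
gripper_force: 4.1
```

```bash
python3 -m handwheel '[{"delta_pos":[-0.05,-0.4,0],"yaw":0},{"delta_pos":[-0.1,-1,0],"yaw":0},{"delta_pos":[0,0,3],"yaw":0},{"delta_pos":[0,0,3],"yaw":0},{"delta_pos":[0,0,3],"yaw":0},{"delta_pos":[0,0,3],"yaw":0},{"delta_pos":[0,3,2],"yaw":0},{"delta_pos":[0,0,0],"yaw":0},{"delta_pos":[0,0,0],"yaw":0},{"delta_pos":[0,0,0],"yaw":0}]'
python3 - <<'E'
from h import *
s=status.read_state();p=get_image('wrist');save(p,'w5.png');W=wcloud(s,p);x,y,z=np.moveaxis(W,-1,0)
np.savez('pics/w5.npz',W=W,c=p['color'])
for a,b,t in((48,56,'floor'),(86,97,'fence'),(98,105,'cheese')):
  m=(z>a)&(z<b)&(x>440)&(x<720)&(y>-40)&(y<420)
  if t=='cheese': m&=(p['color'][...,2]<90)&(x>500)
  if m.sum()>9: rect(W[m],t)
E
```

```text
clock: 17.42
eef_pos: [586.2, 67.2, 205.4]
tool_rot: [-3.141, -0.0, 1.464]
force: [-0.1, 0.4, -0.1]
width: -0.0
gripper_force: 0.0
floor 26398 [540.4  81.3 186.9 165.5  83.5] z 51.8
fence 7386 [546.6  86.2 199.7 175.3  83.9] z 91.8
cheese 13054 [596.7 113.7 109.4  60.2  83.6] z 101.7
```

View pics/w5.png

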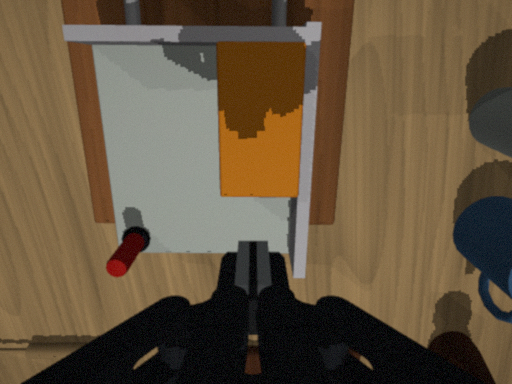

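```bash
python3 - <<'E'
from h import *
d=np.load('pics/w5.npz');W=d['W'];c=d['c'].astype(int)
a=np.radians(83.6);ey=np.array([np.cos(a),np.sin(a)]);ex=np.array([ey[1],-ey[0]])
q=W[...,:2]-[633.7,166.9];X=q@ex;Y=q@ey;Z=W[...,2]
f=(Z>89)&(Z<95);ch=(Z>99)&(Z<105)
pr=lambda v:np.percentile(v,[0,2,50,98,100]).round(1)
print('short fence Y',pr(Y[f&(X<-70)&(X>-140)]),pr(Y[f&(X<-10)&(X>-55)&(Y>-20)]))
print('long fence X',pr(X[f&(Y<-120)&(Y>-165)]),pr(X[f&(Y<-20)&(Y>-100)&(X>-20)]))
print('cheese X',pr(X[ch&(Y>-100)&(Y<-20)&(X<5)&(X>-70)]),'Y',pr(Y[ch&(X>-55)&(X<-5)]))
for r in range(34,50): print(r,[ (round(float(Y[r,k]),1),round(float(Z[r,k])),*c[r,k]) for k in (235,285)])
E
```

```text
short fence Y [-176.5 -166.3    2.8    7.7    7.9] [-1.9 -1.8  3.1  7.6  7.6]
long fence X [-151.2 -147.1    3.7    9.     9.3] [-0.   0.3  4.8  9.3  9.7]
cheese X [-61.  -59.7 -31.1  -2.4  -1. ] Y [-111.8 -108.8  -51.2   -4.4   -2.4]
34 [(2.5, 92, np.int64(85), np.int64(82), np.int64(86)), (2.6, 92, np.int64(86), np.int64(84), np.int64(86))]
35 [(1.9, 92, np.int64(82), np.int64(82), np.int64(83)), (2.1, 91, np.int64(87), np.int64(86), np.int64(86))]
36 [(1.3, 91, np.int64(76), np.int64(75), np.int64(80)), (1.4, 92, np.int64(86), np.int64(84), np.int64(86))]
37 [(0.6, 92, np.int64(82), np.int64(81), np.int64(83)), (0.8, 91, np.int64(84), np.int64(82), np.int64(83))]
38 [(0.0, 92, np.int64(84), np.int64(81), np.int64(84)), (0.2, 91, np.int64(86), np.int64(86), np.int64(88))]
39 [(-0.6, 92, np.int64(87), np.int64(86), np.int64(88)), (-0.5, 92, np.int64(84), np.int64(86), np.int64(90))]Traceback (most recent call last):
  File "<stdin>", line 10, in <module>
ValueError: cannot convert float NaN to integer
```

```bash
python3 -m handwheel '[{"delta_pos":[-2.3,2.3,0],"yaw":-0.005},{"delta_pos":[-2.3,2.3,0],"yaw":0},{"delta_pos":[0,0,-3],"yaw":0},{"delta_pos":[0,0,-3.5],"yaw":0},{"delta_pos":[0,0,-3.5],"yaw":0},{"delta_pos":[0,0,-2.5],"yaw":0},{"delta_pos":[0,0,-1.4],"yaw":0},{"delta_pos":[0,0,0],"yaw":0},{"delta_pos":[0,0,0],"yaw":0},{"delta_pos":[0,0,0],"yaw":0}]'
python3 -m handwheel '[{"delta_pos":[0.3,-0.034,0],"yaw":0},{"delta_pos":[0.3,-0.034,0],"yaw":0},{"delta_pos":[0.2,-0.022,0],"yaw":0},{"delta_pos":[0.1,-0.011,0],"yaw":0},{"delta_pos":[0.1,-0.011,0],"yaw":0},{"delta_pos":[0,0,0],"yaw":0},{"delta_pos":[0,0,0],"yaw":0}]'
```

```text
clock: 18.3
eef_pos: [541.1, 112.8, 67.2]
tool_rot: [3.141, -0.0, 1.457]
force: [0.6, -0.3, 0.1]
width: 0.3
gripper_force: 0.0
clock: 18.88
eef_pos: [550.7, 111.8, 66.9]
tool_rot: [3.142, -0.0, 1.458]
force: [0.2, -0.4, 0.2]
width: 0.0
gripper_force: 0.0
```

```bash
for k in 1; do python3 -m handwheel '[{"delta_pos":[0.1,-0.011,0],"yaw":0},{"delta_pos":[0,0,0],"yaw":0},{"delta_pos":[0,0,0],"yaw":0}]'| grep -E "eef|force"; done
python3 -m handwheel '[{"delta_pos":[0.1,-0.011,0],"yaw":0},{"delta_pos":[0,0,0],"yaw":0},{"delta_pos":[0,0,0],"yaw":0}]'| grep -E "eef|force"
python3 -m handwheel '[{"delta_pos":[0.1,-0.011,0],"yaw":0},{"delta_pos":[0,0,0],"yaw":0},{"delta_pos":[0,0,0],"yaw":0}]'| grep -E "eef|force"
```

```text
eef_pos: [551.6, 111.8, 66.8]
force: [0.1, -0.8, -0.2]
gripper_force: 0.0
eef_pos: [551.8, 111.7, 66.7]
force: [-2.6, 0.5, 1.5]
gripper_force: 1.6
eef_pos: [552.2, 111.6, 66.7]
force: [-4.7, 1.0, 3.0]
gripper_force: 2.6
```

```bash
python3 -m handwheel '[{"delta_pos":[0.1,-0.011,0],"yaw":0},{"delta_pos":[0,0,0],"yaw":0},{"delta_pos":[0,0,0],"yaw":0}]'| grep -E "eef|force"
python3 -m handwheel '[{"delta_pos":[-0.4,0.045,0],"yaw":0},{"delta_pos":[-0.7,0.08,0],"yaw":0},{"delta_pos":[-0.5,0,2],"yaw":0},{"delta_pos":[0,0,3],"yaw":0},{"delta_pos":[0,0,3],"yaw":0},{"delta_pos":[-1.8,-2.5,2.5],"yaw":0},{"delta_pos":[-1.8,-2.5,2.5],"yaw":0},{"delta_pos":[0,0,0],"yaw":0},{"delta_pos":[0,0,0],"yaw":0},{"delta_pos":[0,0,0],"yaw":0}]' 0
python3 - <<'E'
from h import *
s=status.read_state();p=get_image('wrist');save(p,'w6.png');W=wcloud(s,p);c=p['color'].astype(int)
a=np.radians(83.6);ey=np.array([np.cos(a),np.sin(a)]);ex=np.array([ey[1],-ey[0]])
q=W[...,:2]-[633.7,166.9];X=q@ex;Y=q@ey;Z=W[...,2]
f=(Z>89)&(Z<95);ch=(Z>99)&(Z<105)
pr=lambda v:np.percentile(v,[0,2,50,98,100]).round(1)
print('short fence Y',pr(Y[f&(X<-70)&(X>-130)&(Y>-50)]))
print('long fence X',pr(X[f&(Y<-20)&(Y>-100)&(X>-20)]))
print('cheese X',pr(X[ch&(Y>-100)&(Y<-20)&(X<5)&(X>-70)]),'Y',pr(Y[ch&(X>-55)&(X<-5)&(Y>-150)]))
k=(c[...,0]>120)&(c[...,1]<40)&(c[...,2]<60)&(Z>100)&(Z<112)
rect(W[k],'knob');print(X[k].mean(),Y[k].mean())
E
```

```text
eef_pos: [552.2, 111.6, 66.7]
force: [-8.2, 1.0, 6.3]
gripper_force: 3.7
clock: 20.72
eef_pos: [503.7, 62.9, 197.0]
tool_rot: [3.14, -0.001, 1.457]
force: [0.1, -0.0, -0.2]
width: 42.5
gripper_force: 0.0
short fence Y [-2.6 -2.4  2.5  7.2  7.5]
long fence X [-1.5 -0.5  4.5  9.4 10.3]
cheese X [-64.8 -63.7 -35.2  -6.5  -4.7] Y [-112.3 -109.3  -51.2   -4.6   -2.5]
knob 248 [470.1  11.6  15.2  13.9  76.3] z 106.6
-145.25547635162815 -171.66101877835752
```

View pics/w6.png

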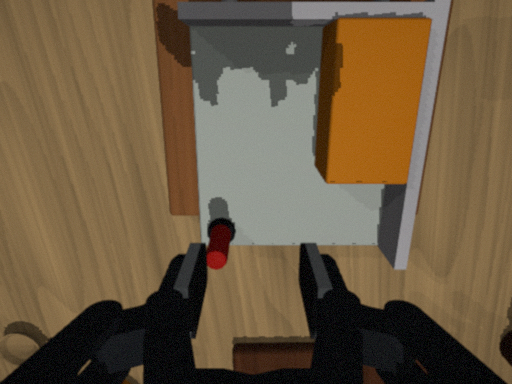

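```bash
python3 - <<'E'
from h import *
a=np.radians(83.6);ey=np.array([np.cos(a),np.sin(a)]);ex=np.array([ey[1],-ey[0]])
s=status.read_state()
for n in('wrist','top','scene'):
  p=get_image(n);W=wcloud(s,p) if n=='wrist' else cloud(p);c=p['color'].astype(int)
  q=W[...,:2]-[633.7,166.9];X=q@ex;Y=q@ey;Z=W[...,2]
  m=(c[...,0]>c[...,2]+60)&(Z>60)&(X>-80)&(X<8)&(Y>-130)&(Y<5)
  P=np.c_[X[m],Y[m],Z[m]]; t=P[P[:,2]>96]
  A=np.c_[t[:,:2],np.ones(len(t))];co=np.linalg.lstsq(A,t[:,2],rcond=None)[0]
  print(n,len(t),'slopes',co[:2].round(4),'z range',np.percentile(t[:,2],[1,50,99]).round(1))
  (cx,cy),(w,h),an=cv2.minAreaRect(t[:,:2].astype(np.float32));print(np.round([cx,cy,w,h,an],1))
  if n=='wrist':
    for Y0 in(-100,-75,-50,-25):
      r=(abs(Y-Y0)<1.5)&(X>-12)&(X<14)&(Z>40);o=np.argsort(X[r]);print(Y0,[(round(x,1),round(z)) for x,z in zip(X[r][o][::4],Z[r][o][::4])])
E
```

```text
wrist 14750 slopes [0.0033 0.0003] z range [ 99.8 101.7 103.3]
[-34.6 -57.9 109.2  60.5  89.7]
-100 [(np.float64(-11.7), 101), (np.float64(-11.1), 102), (np.float64(-10.3), 102), (np.float64(-9.7), 102), (np.float64(-8.7), 101), (np.float64(-8.3), 102), (np.float64(-7.2), 102), (np.float64(-6.8), 102), (np.float64(-5.7), 101), (np.float64(-0.4), 92), (np.float64(0.4), 92), (np.float64(1.4), 92), (np.float64(1.9), 92), (np.float64(2.6), 92), (np.float64(3.8), 91), (np.float64(4.3), 91), (np.float64(5.3), 91), (np.float64(6.2), 91), (np.float64(6.5), 92), (np.float64(7.3), 92), (np.float64(8.2), 91), (np.float64(8.9), 91)]
-75 [(np.float64(-12.0), 102), (np.float64(-11.1), 102), (np.float64(-10.5), 102), (np.float64(-9.9), 103), (np.float64(-9.2), 102), (np.float64(-8.6), 102), (np.float64(-8.3), 102), (np.float64(-7.2), 101), (np.float64(-6.7), 103), (np.float64(-5.9), 101), (np.float64(-4.9), 100), (np.float64(0.3), 91), (np.float64(0.9), 92), (np.float64(1.5), 92), (np.float64(2.1), 92), (np.float64(2.6), 92), (np.float64(3.3), 92), (np.float64(3.8), 92), (np.float64(4.5), 92), (np.
[... 1198 characters left out ...]
oat64(-6.5), 100), (np.float64(-6.1), 102), (np.float64(-5.1), 101), (np.float64(-0.1), 92), (np.float64(0.3), 92), (np.float64(0.7), 92), (np.float64(1.1), 92), (np.float64(2.1), 92), (np.float64(2.5), 92), (np.float64(3.2), 93), (np.float64(3.4), 93), (np.float64(3.9), 92), (np.float64(4.9), 91), (np.float64(5.2), 92), (np.float64(5.7), 91), (np.float64(6.1), 93), (np.float64(6.7), 92), (np.float64(7.3), 92), (np.float64(7.9), 91), (np.float64(8.7), 91), (np.float64(9.0), 91), (np.float64(9.4), 92)]
top 248 slopes [-0.0467 -0.492 ] z range [ 97.3 101.9 105.9]
[ -35.3 -107.    71.3   30.5   17.7]
scene 1503 slopes [-0.016  -0.0061] z range [ 97.4 101.3 104.2]
[-33.8 -65.7 126.7  61.3  89.1]
```

Opening the fingers beside the cheese knocked it about 4 mm off the long fence. I'll push it in again with the fingers shut.

```bash
python3 -m handwheel '[{"delta_pos":[1.1,1.7,0],"yaw":0},{"delta_pos":[1.1,1.7,0],"yaw":0},{"delta_pos":[1.1,1.6,0],"yaw":0},{"delta_pos":[0,0,0],"yaw":0},{"delta_pos":[0,0,-3],"yaw":0},{"delta_pos":[0,0,-3.5],"yaw":0},{"delta_pos":[0,0,-3.5],"yaw":0},{"delta_pos":[0,0,-2],"yaw":0},{"delta_pos":[0,0,-1],"yaw":0},{"delta_pos":[0,0,0],"yaw":0}]' -1
python3 -m handwheel '[{"delta_pos":[0.2,-0.022,0],"yaw":0},{"delta_pos":[0.2,-0.022,0],"yaw":0},{"delta_pos":[0.2,-0.022,0],"yaw":0},{"delta_pos":[0.2,-0.022,0],"yaw":0},{"delta_pos":[0.2,-0.022,0],"yaw":0},{"delta_pos":[0.2,-0.022,0],"yaw":0},{"delta_pos":[0,0,0],"yaw":0},{"delta_pos":[0,0,0],"yaw":0}]'
```

```text
clock: 21.75
eef_pos: [533.8, 112.4, 64.2]
tool_rot: [-3.137, 0.002, 1.459]
force: [0.4, 0.9, 0.4]
width: 0.0
gripper_force: 0.0
clock: 22.42
eef_pos: [547.8, 111.3, 67.0]
tool_rot: [3.141, -0.0, 1.458]
force: [0.2, -0.6, -0.1]
width: -0.2
gripper_force: 0.0
```

```bash
python3 -m handwheel '[{"delta_pos":[0.1,-0.011,0],"yaw":0},{"delta_pos":[0.1,-0.011,0],"yaw":0},{"delta_pos":[0.1,-0.011,0],"yaw":0},{"delta_pos":[0.1,-0.011,0],"yaw":0},{"delta_pos":[0,0,0],"yaw":0},{"delta_pos":[0,0,0],"yaw":0}]'| grep -E "eef|force"
python3 -m handwheel '[{"delta_pos":[0.1,-0.011,0],"yaw":0},{"delta_pos":[0,0,0],"yaw":0},{"delta_pos":[0,0,0],"yaw":0}]'| grep -E "eef|force"
python3 -m handwheel '[{"delta_pos":[0.1,-0.011,0],"yaw":0},{"delta_pos":[0,0,0],"yaw":0},{"delta_pos":[0,0,0],"yaw":0}]'| grep -E "eef|force"
```

```text
eef_pos: [551.4, 110.7, 66.7]
force: [-3.2, -0.3, 1.8]
gripper_force: 1.6
eef_pos: [552.2, 110.8, 66.7]
force: [-4.6, 0.2, 1.8]
gripper_force: 2.3
eef_pos: [552.2, 110.7, 66.7]
force: [-8.2, -0.1, 3.9]
gripper_force: 3.4
```

```bash
python3 -m handwheel '[{"delta_pos":[-0.1,0.011,0],"yaw":0},{"delta_pos":[-0.1,0.011,0],"yaw":0},{"delta_pos":[-0.2,0.02,0],"yaw":0},{"delta_pos":[-0.5,0.06,0],"yaw":0},{"delta_pos":[-0.6,0,2],"yaw":0},{"delta_pos":[0,0,3],"yaw":0},{"delta_pos":[0,0,3],"yaw":0},{"delta_pos":[-1.3,-2.5,2.5],"yaw":0},{"delta_pos":[-1.4,-2.5,2.5],"yaw":0},{"delta_pos":[0,0,0],"yaw":0}]' 
python3 -m handwheel '[{"delta_pos":[0,0,0],"yaw":0},{"delta_pos":[0,0,0],"yaw":0}]' -0.05
cat > seat.py <<'E'
from h import *
import sys
a=np.radians(83.6);ey=np.array([np.cos(a),np.sin(a)]);ex=np.array([ey[1],-ey[0]])
off=float(sys.argv[2]) if len(sys.argv)>2 else 0
s=status.read_state();p=get_image('wrist');save(p,sys.argv[1]);W=wcloud(s,p);c=p['color'].astype(int)
q=W[...,:2]-[633.7,166.9]-off*ey;X=q@ex;Y=q@ey;Z=W[...,2]
f=(Z>89)&(Z<95);ch=(Z>99)&(Z<105)&(X>-80)&(X<8)&(Y>-130)&(Y<5)&(c[...,0]>c[...,2]+30)
def pr(t,m,v): print(t,m.sum(),np.percentile(v[m],[0,2,50,98,100]).round(1) if m.sum()>5 else '')
pr('short Y',f&(X<-70)&(X>-130)&(Y>-50),Y);pr('long X',f&(Y<-20)&(Y>-100)&(X>-20),X)
pr('cheese X',ch,X);pr('cheese Y',ch,Y)
(cx,cy),(w,h),an=cv2.minAreaRect(np.c_[X[ch],Y[ch]].astype(np.float32));print('cheese',np.round([cx,cy,w,h,an],1))
k=(c[...,0]>100)&(c[...,1]<40)&(c[...,2]<60)&(Z>100)&(Z<112)
if k.sum()>20: rect(W[k],'knob');print(X[k].mean(),Y[k].mean())
E
python3 seat.py w7.png
```

```text
clock: 24.25
eef_pos: [512.2, 56.6, 200.8]
tool_rot: [3.135, 0.003, 1.452]
force: [-0.2, -1.4, -0.5]
width: 0.3
gripper_force: 0.0
clock: 24.42
eef_pos: [512.3, 62.1, 197.0]
tool_rot: [3.14, -0.001, 1.457]
force: [0.8, 1.0, -0.2]
width: 23.3
gripper_force: 0.0
short Y 1667 [-2.8 -2.5  2.4  7.4  7.6]
long X 1043 [ 2.5  3.1  6.3  9.5 10.3]
cheese X 14722 [-60.8 -59.7 -31.2  -2.5  -0.4]
cheese Y 14722 [-112.2 -109.2  -51.1   -4.9   -3. ]
cheese [-30.7 -57.6 109.1  60.4  89.8]
```

```bash
python3 -m handwheel '[{"delta_pos":[-1.4,-1.7,0],"yaw":0.002},{"delta_pos":[-1.4,-1.7,0],"yaw":0},{"delta_pos":[-1.4,-1.65,0],"yaw":0},{"delta_pos":[0,0,0],"yaw":0},{"delta_pos":[0,0,-2],"yaw":0},{"delta_pos":[0,0,-2],"yaw":0},{"delta_pos":[0,0,-2],"yaw":0},{"delta_pos":[0,0,0],"yaw":0},{"delta_pos":[0,0,0],"yaw":0},{"delta_pos":[0,0,0],"yaw":0}]' 0
python3 seat.py w8.png
```

```text
clock: 25.3
eef_pos: [470.3, 12.2, 137.0]
tool_rot: [3.141, -0.001, 1.461]
force: [0.8, 0.5, -0.2]
width: 42.8
gripper_force: 0.0
short Y 0 
long X 0 
cheese X 10489 [-61.3 -60.4 -40.8 -17.7 -11.2]
cheese Y 10489 [-112.9 -111.2  -84.7  -58.4  -57.1]
cheese [-36.1 -85.   55.6  50.2  89.7]
knob 570 [469.7  12.4  15.   15.3  38.1] z 106.6
-145.71128860724713 -171.62307435522524
```

View pics/w8.png

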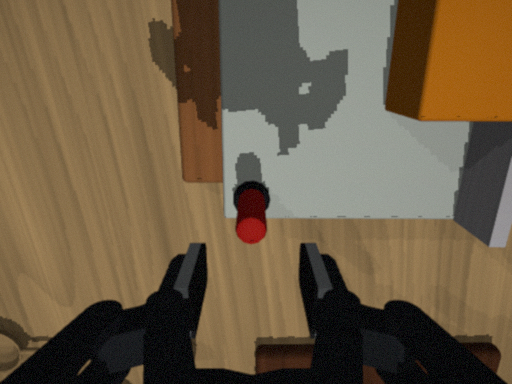

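```bash
python3 -m handwheel '[{"delta_pos":[-0.05,0,-2],"yaw":0},{"delta_pos":[0,0,-2],"yaw":0},{"delta_pos":[0,0,-2],"yaw":0},{"delta_pos":[0,0,-0.8],"yaw":0},{"delta_pos":[0,0,0],"yaw":0},{"delta_pos":[0,0,0],"yaw":0}]' 0
python3 -m handwheel '[{"delta_pos":[0,0,0],"yaw":0},{"delta_pos":[0,0,0],"yaw":0},{"delta_pos":[0,0,0],"yaw":0},{"delta_pos":[0,0,0],"yaw":0},{"delta_pos":[0,0,0],"yaw":0},{"delta_pos":[0,0,0],"yaw":0}]' -1
```

```text
clock: 25.85
eef_pos: [469.7, 11.4, 69.4]
tool_rot: [3.141, -0.0, 1.46]
force: [-0.2, 0.7, -1.2]
width: 42.7
gripper_force: 0.0
clock: 26.35
eef_pos: [469.2, 11.2, 70.1]
tool_rot: [3.141, 0.0, 1.46]
force: [-2.7, 0.6, 5.9]
width: 16.8
gripper_force: 58.3
```

```bash
python3 -m handwheel '[{"delta_pos":[0.011,0.1,0],"yaw":0},{"delta_pos":[0.011,0.1,0],"yaw":0},{"delta_pos":[0.011,0.1,0],"yaw":0},{"delta_pos":[0,0,0],"yaw":0}]'| grep -E "eef|force"
python3 -m handwheel '[{"delta_pos":[0.011,0.1,0],"yaw":0},{"delta_pos":[0.011,0.1,0],"yaw":0},{"delta_pos":[0,0,0],"yaw":0}]'| grep -E "eef|force"
python3 -m handwheel '[{"delta_pos":[0.011,0.1,0],"yaw":0},{"delta_pos":[0.011,0.1,0],"yaw":0},{"delta_pos":[0,0,0],"yaw":0}]'| grep -E "eef|force"
```

```text
eef_pos: [469.3, 12.2, 70.1]
force: [-1.3, -3.7, 7.4]
gripper_force: 58.3
eef_pos: [469.3, 12.4, 70.1]
force: [-1.0, -8.6, 8.1]
gripper_force: 58.4
eef_pos: [469.3, 12.6, 70.1]
force: [-1.1, -12.5, 7.4]
gripper_force: 58.4
```

```bash
python3 -m handwheel '[{"delta_pos":[0.006,0.05,0],"yaw":0},{"delta_pos":[0.006,0.05,0],"yaw":0},{"delta_pos":[0,0,0],"yaw":0}]'| grep -E "eef|force"
python3 -m handwheel '[{"delta_pos":[0.006,0.05,0],"yaw":0},{"delta_pos":[0.006,0.05,0],"yaw":0},{"delta_pos":[0,0,0],"yaw":0}]'| grep -E "eef|force"
```

```text
eef_pos: [469.3, 12.7, 70.1]
force: [-1.4, -14.1, 7.7]
gripper_force: 58.4
eef_pos: [469.3, 12.7, 70.1]
force: [-2.2, -16.3, 8.9]
gripper_force: 58.5
```

```bash
python3 -m handwheel '[{"delta_pos":[0.006,0.05,0],"yaw":0},{"delta_pos":[0,0,0],"yaw":0},{"delta_pos":[0,0,0],"yaw":0}]'| grep -E "eef|force"
python3 -m handwheel '[{"delta_pos":[0.006,0.05,0],"yaw":0},{"delta_pos":[0,0,0],"yaw":0},{"delta_pos":[0,0,0],"yaw":0}]'| grep -E "eef|force"
python3 -m handwheel '[{"delta_pos":[0.006,0.05,0],"yaw":0},{"delta_pos":[0,0,0],"yaw":0},{"delta_pos":[0,0,0],"yaw":0}]'| grep -E "eef|force"
```

```text
eef_pos: [469.3, 12.8, 70.1]
force: [-2.6, -17.9, 8.8]
gripper_force: 58.5
eef_pos: [469.3, 12.8, 70.1]
force: [-1.4, -18.2, 9.1]
gripper_force: 58.5
eef_pos: [469.3, 12.8, 70.1]
force: [-2.0, -20.2, 8.1]
gripper_force: 58.5
```

```bash
python3 -m handwheel '[{"delta_pos":[0.006,0.05,0],"yaw":0},{"delta_pos":[0,0,0],"yaw":0},{"delta_pos":[0,0,0],"yaw":0}]'| grep -E "eef|force"
python3 -m handwheel '[{"delta_pos":[0.006,0.05,0],"yaw":0},{"delta_pos":[0,0,0],"yaw":0},{"delta_pos":[0,0,0],"yaw":0}]'| grep -E "eef|force"
python3 -m handwheel '[{"delta_pos":[0.006,0.05,0],"yaw":0},{"delta_pos":[0,0,0],"yaw":0},{"delta_pos":[0,0,0],"yaw":0}]'| grep -E "eef|force"
```

```text
eef_pos: [469.3, 12.9, 70.1]
force: [-1.5, -20.8, 9.9]
gripper_force: 58.5
eef_pos: [469.3, 12.9, 70.1]
force: [-1.3, -23.0, 8.5]
gripper_force: 58.6
eef_pos: [469.3, 13.0, 70.1]
force: [-2.0, -23.5, 9.9]
gripper_force: 58.6
```

```bash
python3 -m handwheel '[{"delta_pos":[0,0,0.15],"yaw":0},{"delta_pos":[0,0,0.15],"yaw":0},{"delta_pos":[0,0,0],"yaw":0},{"delta_pos":[0,0,0],"yaw":0}]'| grep -E "eef|force"
python3 -m handwheel '[{"delta_pos":[0.006,0.05,0],"yaw":0},{"delta_pos":[0,0,0],"yaw":0},{"delta_pos":[0,0,0],"yaw":0}]'| grep -E "eef|force"
python3 -m handwheel '[{"delta_pos":[0.006,0.05,0],"yaw":0},{"delta_pos":[0,0,0],"yaw":0},{"delta_pos":[0,0,0],"yaw":0}]'| grep -E "clock|eef|force"
```

```text
eef_pos: [469.2, 13.0, 70.4]
force: [5.2, -22.5, -23.8]
gripper_force: 61.0
eef_pos: [469.3, 13.1, 70.4]
force: [4.0, -24.7, -24.0]
gripper_force: 61.1
clock: 30.02
eef_pos: [469.2, 13.1, 70.4]
force: [5.1, -25.7, -24.3]
gripper_force: 61.1
```

```bash
python3 -m handwheel '[{"delta_pos":[0,0,-0.11],"yaw":0},{"delta_pos":[0,0,-0.11],"yaw":0},{"delta_pos":[0,0,0],"yaw":0}]'| grep -E "eef|force"
python3 -m handwheel '[{"delta_pos":[0.011,0.1,0],"yaw":0},{"delta_pos":[0,0,0],"yaw":0},{"delta_pos":[0,0,0],"yaw":0}]'| grep -E "eef|force"
python3 -m handwheel '[{"delta_pos":[0.006,0.05,0],"yaw":0},{"delta_pos":[0,0,0],"yaw":0},{"delta_pos":[0,0,0],"yaw":0}]'| grep -E "clock|eef|force"
```

```text
eef_pos: [469.3, 13.0, 70.2]
force: [0.6, -25.7, 1.1]
gripper_force: 63.8
eef_pos: [469.3, 13.1, 70.2]
force: [-0.0, -28.0, 1.6]
gripper_force: 63.8
clock: 30.77
eef_pos: [469.3, 13.2, 70.2]
force: [1.1, -28.2, 1.2]
gripper_force: 63.8
```

```bash
python3 - <<'E'
from h import *
s=status.read_state();print(s['torque'],s['tau'].round(1))
p=get_image('scene');c=p['color'];W=cloud(p)
cv2.imwrite('pics/s9.png',cv2.resize(c[180:380,190:430,::-1],(720,600),interpolation=cv2.INTER_CUBIC))
p=get_image('top');W=cloud(p)
x,y,z=np.moveaxis(W,-1,0)
rect(W[(x>420)&(x<700)&(y>-40)&(y<240)&(z>85)&(z<98)],'fences top')
E
```

```text
[-5.27701711 -0.38038678  0.27050959] [-13.3 -45.  -15.9  -9.1  -3.2  -3.5  -0.2]
fences top 278 [554.   86.9 200.9 166.1  82.1] z 91.6
```

View pics/s9.png

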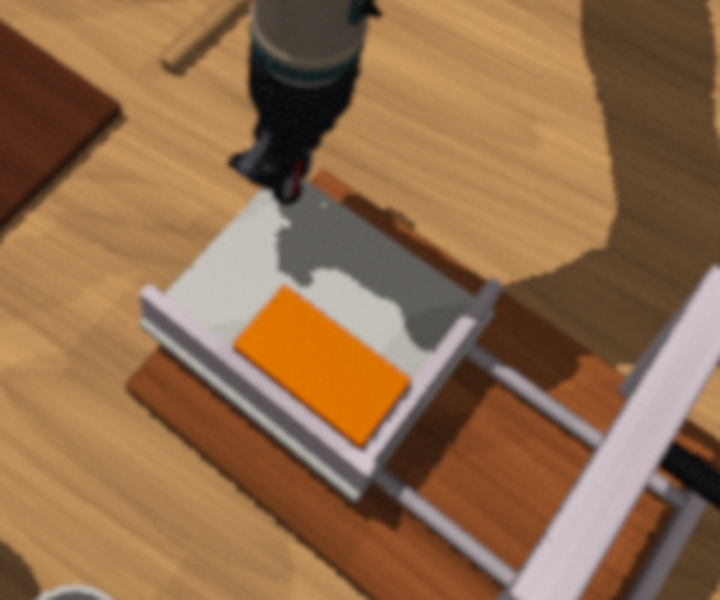

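```bash
python3 -m handwheel '[{"delta_pos":[0.011,0.1,0],"yaw":0},{"delta_pos":[0,0,0],"yaw":0},{"delta_pos":[0,0,0],"yaw":0}]'| grep -E "eef|force"
python3 -m handwheel '[{"delta_pos":[0.011,0.1,0],"yaw":0},{"delta_pos":[0,0,0],"yaw":0},{"delta_pos":[0,0,0],"yaw":0}]'| grep -E "clock|eef|force"
```

```text
eef_pos: [470.8, 24.8, 70.2]
force: [-0.4, 5.1, -3.3]
gripper_force: 63.4
clock: 31.37
eef_pos: [471.2, 28.4, 70.1]
force: [-1.4, -0.1, 4.5]
gripper_force: 64.0
```

```bash
python3 -m handwheel '[{"delta_pos":[0.011,0.1,0],"yaw":0},{"delta_pos":[0.022,0.2,0],"yaw":0},{"delta_pos":[0.033,0.3,0],"yaw":0},{"delta_pos":[0.044,0.4,0],"yaw":0},{"delta_pos":[0.044,0.4,0],"yaw":0},{"delta_pos":[0.044,0.4,0],"yaw":0},{"delta_pos":[0.044,0.4,0],"yaw":0},{"delta_pos":[0.044,0.4,0],"yaw":0},{"delta_pos":[0.044,0.4,0],"yaw":0},{"delta_pos":[0.044,0.4,0],"yaw":0}]' | grep -E "clock|eef|force"
python3 -m handwheel '[{"delta_pos":[0.044,0.4,0],"yaw":0},{"delta_pos":[0.044,0.4,0],"yaw":0},{"delta_pos":[0.044,0.4,0],"yaw":0},{"delta_pos":[0.044,0.4,0],"yaw":0},{"delta_pos":[0.044,0.4,0],"yaw":0},{"delta_pos":[0.044,0.4,0],"yaw":0},{"delta_pos":[0.044,0.4,0],"yaw":0},{"delta_pos":[0.044,0.4,0],"yaw":0},{"delta_pos":[0.044,0.4,0],"yaw":0},{"delta_pos":[0.044,0.4,0],"yaw":0}]' | grep -E "clock|eef|force"
python3 -m handwheel '[{"delta_pos":[0.044,0.4,0],"yaw":0},{"delta_pos":[0.044,0.4,0],"yaw":0},{"delta_pos":[0.044,0.4,0],"yaw":0},{"delta_pos":[0.033,0.3,0],"yaw":0},{"delta_pos":[0.022,0.2,0],"yaw":0},{"delta_pos":[0.011,0.1,0],"yaw":0},{"delta_pos":[0,0,0],"yaw":0},{"delta_pos":[0,0,0],"yaw":0}]' | grep -E "clock|eef|force"
```

```text
clock: 32.2
eef_pos: [475.0, 61.9, 70.1]
force: [-0.5, -1.3, 5.8]
gripper_force: 64.3
clock: 33.03
eef_pos: [479.7, 102.0, 70.1]
force: [-0.8, -1.4, 6.2]
gripper_force: 64.2
clock: 33.7
eef_pos: [481.8, 120.6, 70.1]
force: [-0.7, 0.4, 4.9]
gripper_force: 64.2
```

```bash
python3 -m handwheel '[{"delta_pos":[0.022,0.2,0],"yaw":0},{"delta_pos":[0.022,0.2,0],"yaw":0},{"delta_pos":[0.022,0.2,0],"yaw":0},{"delta_pos":[0.022,0.2,0],"yaw":0},{"delta_pos":[0.022,0.2,0],"yaw":0},{"delta_pos":[0.022,0.2,0],"yaw":0},{"delta_pos":[0.022,0.2,0],"yaw":0},{"delta_pos":[0.022,0.2,0],"yaw":0},{"delta_pos":[0,0,0],"yaw":0},{"delta_pos":[0,0,0],"yaw":0}]' | grep -E "clock|eef|force"
python3 -m handwheel '[{"delta_pos":[0.011,0.1,0],"yaw":0},{"delta_pos":[0.011,0.1,0],"yaw":0},{"delta_pos":[0.011,0.1,0],"yaw":0},{"delta_pos":[0,0,0],"yaw":0},{"delta_pos":[0,0,0],"yaw":0}]' | grep -E "eef|force"
python3 -m handwheel '[{"delta_pos":[0.011,0.1,0],"yaw":0},{"delta_pos":[0.011,0.1,0],"yaw":0},{"delta_pos":[0.011,0.1,0],"yaw":0},{"delta_pos":[0,0,0],"yaw":0},{"delta_pos":[0,0,0],"yaw":0}]' | grep -E "eef|force"
```

```text
clock: 34.53
eef_pos: [483.7, 136.7, 70.1]
force: [-0.7, -0.3, 5.2]
gripper_force: 64.2
eef_pos: [483.9, 138.5, 70.1]
force: [-0.3, -1.3, 5.6]
gripper_force: 64.5
eef_pos: [484.0, 139.6, 70.1]
force: [-0.1, -5.2, 7.0]
gripper_force: 64.7
```

```bash
python3 -m handwheel '[{"delta_pos":[0.011,0.1,0],"yaw":0},{"delta_pos":[0.011,0.1,0],"yaw":0},{"delta_pos":[0,0,0],"yaw":0},{"delta_pos":[0,0,0],"yaw":0}]' | grep -E "eef|force"
python3 -m handwheel '[{"delta_pos":[0.011,0.1,0],"yaw":0},{"delta_pos":[0,0,0],"yaw":0},{"delta_pos":[0,0,0],"yaw":0}]' | grep -E "eef|force"
```

```text
eef_pos: [483.9, 139.9, 70.1]
force: [0.4, -8.4, 9.5]
gripper_force: 64.8
eef_pos: [484.3, 142.3, 70.1]
force: [-0.8, -6.2, 9.4]
gripper_force: 64.6
```

```bash
python3 -m handwheel '[{"delta_pos":[0,0,0],"yaw":0},{"delta_pos":[0,0,0],"yaw":0}]' | grep -E "eef|force"
python3 -m handwheel '[{"delta_pos":[0.011,0.1,0],"yaw":0},{"delta_pos":[0,0,0],"yaw":0},{"delta_pos":[0,0,0],"yaw":0}]' | grep -E "eef|force"
```

```text
eef_pos: [484.3, 142.6, 70.1]
force: [0.6, -5.3, 7.9]
gripper_force: 64.6
eef_pos: [484.8, 146.8, 70.1]
force: [0.2, 2.3, 4.5]
gripper_force: 64.2
```

```bash
python3 -m handwheel '[{"delta_pos":[0.011,0.1,0],"yaw":0},{"delta_pos":[0,0,0],"yaw":0},{"delta_pos":[0,0,0],"yaw":0}]' | grep -E "eef|force"
python3 -m handwheel '[{"delta_pos":[0.011,0.1,0],"yaw":0},{"delta_pos":[0,0,0],"yaw":0},{"delta_pos":[0,0,0],"yaw":0}]' | grep -E "eef|force"
```

```text
eef_pos: [485.0, 148.6, 70.1]
force: [-0.7, 4.2, 6.5]
gripper_force: 64.3
eef_pos: [485.1, 148.9, 70.1]
force: [0.5, 2.5, 6.6]
gripper_force: 64.3
```

```bash
python3 -m handwheel '[{"delta_pos":[0.011,0.1,0],"yaw":0},{"delta_pos":[0,0,0],"yaw":0},{"delta_pos":[0,0,0],"yaw":0},{"delta_pos":[0,0,0],"yaw":0}]' | grep -E "eef|force"
python3 -m handwheel '[{"delta_pos":[0,0,0],"yaw":0},{"delta_pos":[0,0,0],"yaw":0},{"delta_pos":[0,0,0],"yaw":0},{"delta_pos":[0,0,0],"yaw":0},{"delta_pos":[0,0,2],"yaw":0},{"delta_pos":[0,0,3],"yaw":0},{"delta_pos":[0,0,3],"yaw":0},{"delta_pos":[0,0,3],"yaw":0},{"delta_pos":[0,0,2],"yaw":0},{"delta_pos":[0,0,0],"yaw":0}]' 0
python3 -m handwheel '[{"delta_pos":[1.5,-2,0],"yaw":0},{"delta_pos":[2,-2,0],"yaw":0},{"delta_pos":[0,0,0],"yaw":0},{"delta_pos":[0,0,0],"yaw":0},{"delta_pos":[0,0,0],"yaw":0}]' -1
python3 seat.py w10.png 140
```

```text
eef_pos: [485.1, 149.3, 70.1]
force: [-0.1, 0.7, 6.5]
gripper_force: 64.4
clock: 38.03
eef_pos: [486.8, 149.6, 203.5]
tool_rot: [3.135, -0.003, 1.46]
force: [0.2, -0.1, 0.0]
width: 42.6
gripper_force: 0.0
clock: 38.45
eef_pos: [518.5, 108.8, 198.8]
tool_rot: [-3.14, 0.0, 1.46]
force: [-0.7, 1.2, -0.7]
width: 0.4
gripper_force: 0.0
short Y 0 
long X 270 [ 2.9  3.4  6.6  9.9 10.2]
cheese X 4663 [-60.6 -59.4 -30.6  -2.3  -0.4]
cheese Y 4663 [-114.  -113.4  -99.4  -86.1  -85.6]
cheese [-30.5 -99.8  28.4  60.2  89.9]
knob 424 [485.8 150.   15.6  15.7  37. ] z 106.6
-144.99274933429203 -173.16968756617575
```

View pics/w10.png

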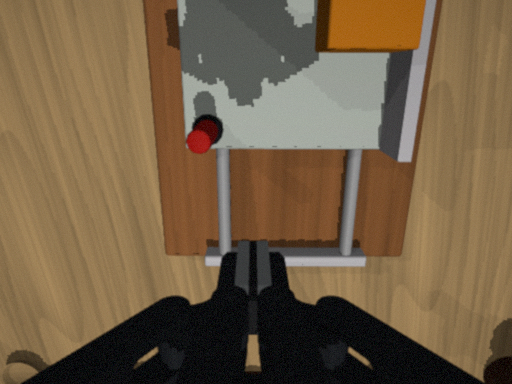

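```bash
python3 -m handwheel '[{"delta_pos":[2.8,2.1,0],"yaw":0},{"delta_pos":[2.8,2.1,0],"yaw":0},{"delta_pos":[2.7,2,0],"yaw":0},{"delta_pos":[0,0,0],"yaw":0},{"delta_pos":[0,0,-3],"yaw":0},{"delta_pos":[0,0,-3.5],"yaw":0},{"delta_pos":[0,0,-3.5],"yaw":0},{"delta_pos":[0,0,-2],"yaw":0},{"delta_pos":[0,0,-1.2],"yaw":0},{"delta_pos":[0,0,0],"yaw":0}]' -1
python3 -m handwheel '[{"delta_pos":[0.022,0.2,0],"yaw":0},{"delta_pos":[0.022,0.2,0],"yaw":0},{"delta_pos":[0.022,0.2,0],"yaw":0},{"delta_pos":[0.022,0.2,0],"yaw":0},{"delta_pos":[0,0,0],"yaw":0},{"delta_pos":[0,0,0],"yaw":0}]'
```

```text
clock: 39.33
eef_pos: [599.7, 170.9, 64.8]
tool_rot: [-3.136, 0.002, 1.461]
force: [-1.4, -0.1, 0.0]
width: 0.0
gripper_force: 0.0
clock: 39.83
eef_pos: [603.7, 179.1, 68.4]
tool_rot: [3.14, -0.001, 1.46]
force: [0.1, -0.2, -0.4]
width: -0.2
gripper_force: 0.0
```

```bash
python3 -m handwheel '[{"delta_pos":[0.011,0.1,0],"yaw":0},{"delta_pos":[0.011,0.1,0],"yaw":0},{"delta_pos":[0.011,0.1,0],"yaw":0},{"delta_pos":[0.011,0.1,0],"yaw":0},{"delta_pos":[0,0,0],"yaw":0},{"delta_pos":[0,0,0],"yaw":0}]' | grep -E "eef|force"
python3 -m handwheel '[{"delta_pos":[0.011,0.1,0],"yaw":0},{"delta_pos":[0,0,0],"yaw":0},{"delta_pos":[0,0,0],"yaw":0}]' | grep -E "eef|force"
python3 -m handwheel '[{"delta_pos":[0.006,0.05,0],"yaw":0},{"delta_pos":[0,0,0],"yaw":0},{"delta_pos":[0,0,0],"yaw":0}]' | grep -E "eef|force"
```

```text
eef_pos: [603.7, 182.8, 67.5]
force: [-0.6, -0.9, -0.1]
gripper_force: 0.0
eef_pos: [603.8, 183.8, 67.6]
force: [-0.2, -2.1, -0.7]
gripper_force: 0.0
eef_pos: [603.9, 184.2, 67.6]
force: [0.0, 0.3, 0.8]
gripper_force: 0.0
```

```bash
python3 -m handwheel '[{"delta_pos":[0.006,0.05,0],"yaw":0},{"delta_pos":[0,0,0],"yaw":0},{"delta_pos":[0,0,0],"yaw":0}]' | grep -E "eef|force"
python3 -m handwheel '[{"delta_pos":[0.006,0.05,0],"yaw":0},{"delta_pos":[0,0,0],"yaw":0},{"delta_pos":[0,0,0],"yaw":0}]' | grep -E "eef|force"
python3 -m handwheel '[{"delta_pos":[0.006,0.05,0],"yaw":0},{"delta_pos":[0,0,0],"yaw":0},{"delta_pos":[0,0,0],"yaw":0}]' | grep -E "eef|force"
```

```text
eef_pos: [603.9, 184.7, 67.6]
force: [-0.3, 0.4, -0.5]
gripper_force: 0.0
eef_pos: [604.0, 185.0, 67.6]
force: [0.5, -0.1, 0.5]
gripper_force: 0.3
eef_pos: [604.1, 185.5, 67.6]
force: [-0.9, -0.9, 0.7]
gripper_force: 0.5
```

```bash
python3 -m handwheel '[{"delta_pos":[0.006,0.05,0],"yaw":0},{"delta_pos":[0,0,0],"yaw":0},{"delta_pos":[0,0,0],"yaw":0}]' | grep -E "eef|force"
python3 -m handwheel '[{"delta_pos":[0.006,0.05,0],"yaw":0},{"delta_pos":[0,0,0],"yaw":0},{"delta_pos":[0,0,0],"yaw":0}]' | grep -E "eef|force"
```

```text
eef_pos: [604.1, 186.0, 67.6]
force: [0.4, -1.6, 0.2]
gripper_force: 0.7
eef_pos: [604.1, 186.2, 67.6]
force: [0.2, -3.0, 0.8]
gripper_force: 1.3
```

```bash
python3 -m handwheel '[{"delta_pos":[0.006,0.05,0],"yaw":0},{"delta_pos":[0,0,0],"yaw":0},{"delta_pos":[0,0,0],"yaw":0}]' | grep -E "clock|eef|force"
```

```text
clock: 42.33
eef_pos: [604.1, 186.4, 67.6]
force: [-0.8, -3.6, 2.2]
gripper_force: 2.2
```

```bash
python3 -m handwheel '[{"delta_pos":[0.006,0.05,0],"yaw":0},{"delta_pos":[0,0,0],"yaw":0},{"delta_pos":[0,0,0],"yaw":0}]' | grep -E "eef|force"
python3 -m handwheel '[{"delta_pos":[0.006,0.05,0],"yaw":0},{"delta_pos":[0,0,0],"yaw":0},{"delta_pos":[0,0,0],"yaw":0}]' | grep -E "eef|force"
python3 -m handwheel '[{"delta_pos":[-0.011,-0.1,0],"yaw":0},{"delta_pos":[-0.011,-0.1,0],"yaw":0},{"delta_pos":[-0.022,-0.2,0],"yaw":0},{"delta_pos":[-0.06,-0.5,0],"yaw":0},{"delta_pos":[-0.06,-0.6,1],"yaw":0},{"delta_pos":[0,0,3],"yaw":0},{"delta_pos":[0,0,3],"yaw":0},{"delta_pos":[0,0,3],"yaw":0},{"delta_pos":[0,0,3],"yaw":0},{"delta_pos":[0,0,0],"yaw":0}]'
python3 -m handwheel '[{"delta_pos":[-2.5,-1.5,2],"yaw":0},{"delta_pos":[-2.5,-2,2],"yaw":0},{"delta_pos":[-2.5,-2,2],"yaw":0},{"delta_pos":[0,0,0],"yaw":0},{"delta_pos":[0,0,0],"yaw":0},{"delta_pos":[0,0,0],"yaw":0}]'
python3 seat.py w11.png 140
python3 - <<'E'
from h import *
a=np.radians(83.6);ey=np.array([np.cos(a),np.sin(a)]);ex=np.array([ey[1],-ey[0]])
p=get_image('scene');save(p,'s11.png');W=cloud(p);c=p['color'].astype(int)
q=W[...,:2]-[633.7,166.9]-140*ey;X=q@ex;Y=q@ey;Z=W[...,2]
cv2.imwrite('pics/s11c.png',cv2.resize(p['color'][210:384,230:470,::-1],(800,580),interpolation=cv2.INTER_CUBIC))
m=(c[...,0]>c[...,2]+60)&(Z>97)&(Z<105)&(X>-80)&(X<8)&(Y>-130)&(Y<15)
(cx,cy),(w,h),an=cv2.minAreaRect(np.c_[X[m],Y[m]].astype(np.float32));print('scene cheese',np.round([cx,cy,w,h,an],1))
E
```

```text
eef_pos: [604.1, 186.5, 67.6]
force: [-1.3, -5.3, 2.2]
gripper_force: 2.7
eef_pos: [604.2, 186.5, 67.6]
force: [-1.1, -6.4, 2.7]
gripper_force: 3.1
clock: 43.67
eef_pos: [606.5, 174.9, 204.9]
tool_rot: [3.13, -0.006, 1.46]
force: [0.9, 1.5, 0.4]
width: 0.1
gripper_force: 0.0
clock: 44.17
eef_pos: [528.3, 118.6, 258.1]
tool_rot: [3.14, -0.001, 1.46]
force: [0.9, 0.0, 0.1]
width: -0.3
gripper_force: 0.0
short Y 0 
long X 450 [ 2.1  2.5  6.1  9.7 10.2]
cheese X 4940 [-60.4 -59.3 -30.7  -2.2  -0.3]
cheese Y 4940 [-112.1 -111.3  -87.4  -65.4  -64.5]
cheese [-30.4 -88.3  47.6  60.2  90. ]
knob 270 [486.2 151.4  14.8  15.7   8.9] z 106.6
-144.80920600304884 -171.9038486288915
scene cheese [-29.3 -67.8  89.   60.6  89.8]
```

View pics/s11c.png

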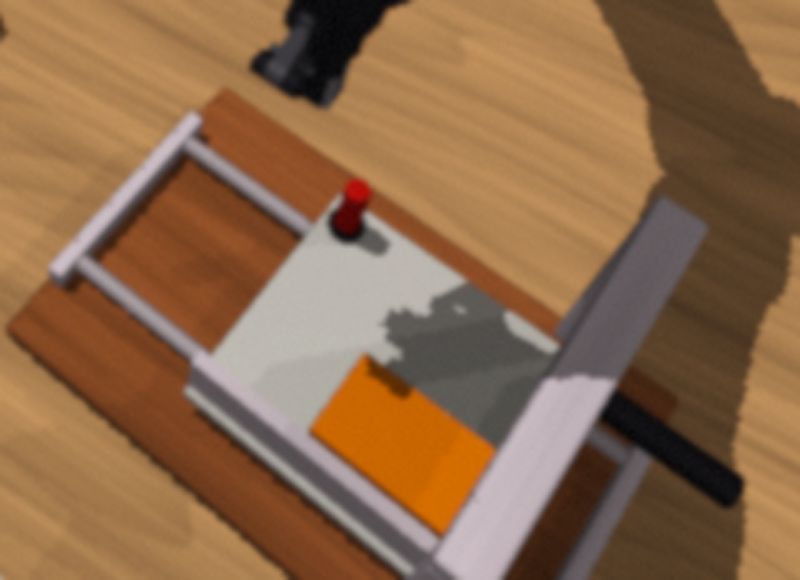

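```bash
python3 -c "
from cell import ctrl
print(ctrl.finish_job())"
```

```text
the job is handed in; nothing more can be done
None
```

The job is handed in at about 44 s: the orange cheese lies flat and flush in the corner, and the carriage has clicked into the stop under the blade at about 140 mm of travel. Two points: leaving the loading stop took about 28 N at the knob instead of 15, and the front fence was hidden by the arch, so I checked that side with a gentle 6 N push rather than by eye.

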